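Make room and pop the cuvette reader's flap

TASK

Open the cuvette reader: first push the yellow pipette-tip box over the worktop, out of the way of the flap that will fold over to that side, then press the flap down at its white mark until its catch lets go and take the finger away, so that it pops and swings fully open by itself, and watch it for about a second to be sure that it stays open. Use only the outside of the fingers: grasp and lift nothing, press gently, and leave the other things where they are.

Things in the scene. Friction and masses are not known exactly. Their poses are not given: they have to be found in the camera images.
- reader: White cuvette reader, 106 (x) x 134 (y) x 42 mm high, fixed, yaw up to 0.3 rad. Origin: centre of its underside; x away from the robot, y left (hinge side), z up. A blue flap, 80 (x) x 83 (y) x 5 mm, lies flush in its top (upper face z = 42.5 mm), hinged along y = +60 mm; its free edge is at y = -25 mm. Right of that: panel with display and keys, no function.
- reader_flap (a joint): Blue flap's angle: 0 latched, -0.075 pressed to its stop (5.5 mm down at the mark), 3.05 fully open, level beyond the reader's left side. Pressing the mark 3 to 4 mm down (-0.045, about 4 N) frees the catch, for good; as the finger rises, a damped spring swings the flap open in some 3 s, following the finger. Things over 40 mm high within 85 mm left of the hinge stop it.
- reader_press_mark (a point): Centre of the white round mark, 18 mm across, on the flap's upper face, 73 mm from the hinge line (12 mm from the free edge); moves with the flap.
- reader_hinge (a point): Middle of the flap's hinge line, 40 mm above the worktop, at x = 0, y = +60 mm in the reader's frame; axes as the reader's. The open flap covers 85 mm beyond it along +y and 40 mm to either side along x.
- tip_box: Yellow pipette-tip box with a clear fixed lid, 88 (its x) x 124 (its y) x 67 mm high, about 0.2 kg, loose, upright walls. It stands on the worktop left of the reader, a long side towards it (its y axis roughly along the reader's x, either way), 35 to 65 mm of free worktop between. Origin: centre of its underside, z up.
- red_cup: Bystander, right of the reader: sample cup with red lid, 58 mm across, 68 mm high; origin: centre of its underside. Not to be moved.
- petri_dish: Bystander, right of the reader: pink petri dish with lid, 90 mm across, 16 mm high; origin: centre of its underside. Not to be moved.
- marker: Bystander, right of the reader: black and white marker pen lying flat, 130 mm long, 13 mm thick; origin: centre of its underside. Not to be moved.
- brown_bottle: Bystander, right of the reader: brown reagent bottle with black cap, 60 mm across, 98 mm high; origin: centre of its underside. Not to be moved.
- timer: Bystander, right of the reader: white bench timer, 62 x 66 x 17 mm; origin: centre of its underside. Not to be moved.

How it is judged:
On the way, in this order (a step that is already met when the one before it is completed fails the run):
1. the tip box has been pushed out of the flap's way while the flap is still latched shut ((y of tip_box in the frame of reader above 0.188 m or y of tip_box in the frame of reader below -0.06 m or x of tip_box in the frame of reader above 0.082 m or x of tip_box in the frame of reader below -0.082 m) and height (world z) of tip_box below 0.008 m and angle between tip_box's own z axis and vertical below 0.12 rad and value of joint reader_flap between -0.02 and 0.08 rad), for 0.2 s.
2. the flap is pressed down at its mark, to free the catch (value of joint reader_flap below -0.03 rad and contact force between the fingers and reader above 0.5 N).
3. the flap has swung fully open by itself and stays so for a second, untouched (value of joint reader_flap above 2.9 rad and contact force between each of the arm, the fingers and reader below 0.2 N), for 1 s.
At the end, for the whole second after the job is handed in: The flap stands fully open (joint above 2.9 rad) and still; the tip box stands upright on the worktop, at rest, clear of the flap: its centre more than 188 mm along the reader's y (or below -60 mm), or more than 82 mm to either side along the reader's x (value of joint reader_flap above 2.9 rad and velocity of joint reader_flap below 0.1 rad/s and (y of tip_box in the frame of reader above 0.188 m or y of tip_box in the frame of reader below -0.06 m or x of tip_box in the frame of reader above 0.082 m or x of tip_box in the frame of reader below -0.082 m) and height (world z) of tip_box below 0.008 m and angle between tip_box's own z axis and vertical below 0.12 rad and linear speed of tip_box below 0.02 m/s); the robot touches nothing.
It fails at once if the tip box is lifted or tipped (height (world z) of tip_box above 0.012 m or angle between tip_box's own z axis and vertical above 0.25 rad).
It fails at once if the reader is pressed harder than 25 N (contact force between any of the fingers, the arm and reader above 25 N).
It fails at once if a bystander is moved by more than 15 mm (distance of any of red_cup, petri_dish, marker, brown_bottle, timer from where it was at the start of the episode above 0.015 m).
It also fails if it takes over 48 s, if anything falls off the work surface, if the arm or the gripper's body presses on something with over 40 N, if the wrist force passes 120 N, or if a joint passes its speed limit or range.

ROBOT

A 6-joint arm with a two-finger parallel gripper is mounted at the origin on a cart in front of the work surface, level with it; the furniture and walls round the work are solid. World frame = base frame: x ahead of the robot, y to its left, z up, the work surface at z = 0. Lengths are in m, angles in rad, forces in N, time in s.
With the tool pointing down it reaches from about 0.35 to 0.775 m from the base axis. Payload 5.5 kg.
Tool frame: the origin (TCP) lies where the fingers leave the gripper's body, on its centre line; the fingertips stand env.tip_reach ahead of it and the grasp point (between the pads) lies 54 mm ahead of it (env.tip_reach is the distance from the TCP to the fingertips, in m); z points along the fingers, y is the line along which they close (so a half turn about z gives the same grasp; the last joint's range is limited). The gripper opens to 85 mm and grips with 20 to 120 N. Pads are 22 mm wide; open, the fingers measure 114 mm over their backs; the gripper's body (76 mm by 85 mm) begins 54 mm behind the grasp point. The pads swing forward as they close: fully open they stand 13 mm farther back than shut.
Start: joints at [-1.384, 0.313, 0.046, 1.304, 0, 1.431], TCP at [0.185, -0.545, 0.304] pointing down, gripper open.
Joint ranges: [-2.76, 2.76], [-0.86, 1.69], [-1.03, 1.26], [-2.2, 2.34], [-1.47, 1.5], [-3.14, 3.14]. Speed limits (rad/s): [2.57, 2.57, 3.14, 3.14, 3.14, 3.14].

INTERFACE

Orientations are given as a unit quaternion [w, x, y, z].
In Python, from workcell import status, optics, hand_in, env gives the robot as it stands.
- The arm moves only by the shell command python3 -m handwheel 'ROWS' [FORCE]. ROWS is a JSON object whose one key "deltas" holds a list of rows, each a list of 5 numbers: the opening, from -1 (shut) to 1 (fully open), then the shift along the tool's x, y, z in units of 40 mm (1.0 is 40 mm), then the turn about the tool's z in units of 10 degrees (1.0 is 10 degrees). In form: {"deltas": [[jaw, x, y, z, roll], ...]}. A call has 1 to 20 rows; each row shifts and turns the commanded pose from where the row before left it, along the tool's axes as they then stand; what a row does not reach is not made up. A row lasts 1/8 s, in which the tool goes at most 62.5 mm and 10.7 degrees, less where a joint would pass 70% of its speed; a pose out of reach is approached as far as the arm can. A call is refused whole if a number of a shift passes 1 or a number of a turn 1, either way. A call with a gripper value outside its range is refused whole. The fingers move at their own pace and stop on an object; FORCE is the grip in N (left out, the last holds). Time passes only in rows, so rows that do not move let the fingers close. It gives the time, the measured TCP pose, the force, the opening and the grip force at its end, in the units of the state.
- status.get_state(): the state, without advancing time (a new reading comes with each control period).
- optics.read_camera(name): name is "side" or "top"; returns a dict with "frame" (400x640x3 uint8, red, green, blue), "depth" (400x640 float32, m along the optical axis (not along the pixel's ray), 0 where there is no reading), "vfov" (degrees; the focal length in pixels is half the picture's height over the tangent of half this angle, whatever the lens; pixels are square), "cx", "cy" (the principal point, pixels), "origin" and "attitude" of the camera in the world. Camera axes: x right, y down, z forward; pixel columns grow to the right and rows downward; lengths in m; the calibration is good to about 2 mm. A picture is of the moment at which its call begins.
- hand_in(): hands the job in; it is judged then, once.
The state is a dict: "clock": time; "joint_pos": joint angles; "qvel": joint speeds; "tau": joint torques, N m; "tcp_pos": TCP position; "orientation": TCP orientation; "wrist_force": force on the tool from outside, world axes, zero at the start; "ft_torque": the same for the moment, N m; "finger_gap": finger opening in m; "grip_force": force on a finger pad.
Only numpy, scipy, OpenCV 4.12 (cv2) and the standard library are available. Lean on these libraries where they do the work, as an engineer would, in place of code of your own. Each camera call takes 0.05 s, during which the arm holds its last target. There are 200 camera calls.

## Working session

There is one attempt and no reset: what is moved stays moved. The work goes in short steps, Python scripts to look and compute and a shell command to move; the robot and the scene stay as the last step left them, time stands still between calls to the robot, and variables do not carry over. Pictures are saved under pics/ and viewed, at most 10 in all, crops included, and the job is handed in when it is done.

```bash
ls; mkdir -p pics; cat > h.py <<'E'
import numpy as np, cv2
from workcell import status, optics, env
from scipy.spatial.transform import Rotation as R
def Rm(a):
    a=np.array(a,float)
    return a if a.shape==(3,3) else R.from_quat(a[[1,2,3,0]]).as_matrix()
def world(c):
    d=c["depth"];f=200/np.tan(np.radians(c["vfov"])/2)
    v,u=np.mgrid[:400,:640]
    p=np.stack([(u-c["cx"])/f*d,(v-c["cy"])/f*d,d],-1)
    return p@Rm(c["attitude"]).T+np.array(c["origin"])
def proj(c,P):
    f=200/np.tan(np.radians(c["vfov"])/2)
    q=(np.array(P)-np.array(c["origin"]))@Rm(c["attitude"])
    return q[...,:2]/q[...,2:]*f+[c["cx"],c["cy"]]
def plane(c,uv,z):
    f=200/np.tan(np.radians(c["vfov"])/2); uv=np.atleast_2d(uv).astype(float)
    r=np.c_[(uv-[c["cx"],c["cy"]])/f,np.ones(len(uv))]@Rm(c["attitude"]).T
    o=np.array(c["origin"]); return o+r*((z-o[2])/r[:,2])[:,None]
E
python3 - <<'E'
from h import *
s=status.get_state(); print(s, env.tip_reach)
for n in("top","side"):
    c=optics.read_camera(n); cv2.imwrite(f"pics/{n}0.png",c["frame"][...,::-1])
    print(n,c["vfov"],c["cx"],c["cy"],c["origin"],c["attitude"])
    np.save(f"{n}0.npy",c,allow_pickle=True)
E
```

```text
pics
{'clock': 0.0, 'joint_pos': array([-1.38360128e+00,  3.13975567e-01,  4.49693808e-02,  1.30362298e+00,
       -1.60916020e-05,  1.43120884e+00]), 'qvel': array([ 0.00093666,  0.00023615, -0.00059973,  0.0022924 ,  0.00249878,
        0.00077459]), 'tau': array([-1.28186235e-03, -4.80622852e+01,  2.98533618e+01,  1.93934399e-02,
       -8.84276255e-05,  2.72478573e-06]), 'tcp_pos': array([ 0.18449362, -0.54418163,  0.30301897]), 'orientation': array([-9.15970601e-04,  9.86680901e-01,  1.62665174e-01, -2.98557560e-05]), 'wrist_force': array([-0.68333891,  0.76091091,  0.4630713 ]), 'ft_torque': array([-0.03169914, -0.01078461,  0.06065752]), 'grip_force': 0.0, 'finger_gap': 0.08577045826527224} 0.0726
top 50.275462099650525 322.55529367251245 196.20654427652272 [ 0.28110445 -0.05579488  1.16875081] [ 0.06771632 -0.69984863  0.70763935 -0.06980649]
side 48.584763253403324 318.7018127535052 193.66304871616614 [ 0.62196934 -0.81834649  0.97326192] [-0.34862111  0.93447753  0.06466568 -0.03214675]
```

View pics/top0.png

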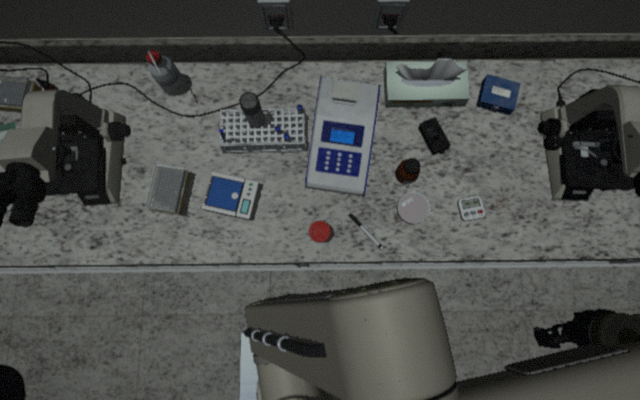

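View pics/side0.png

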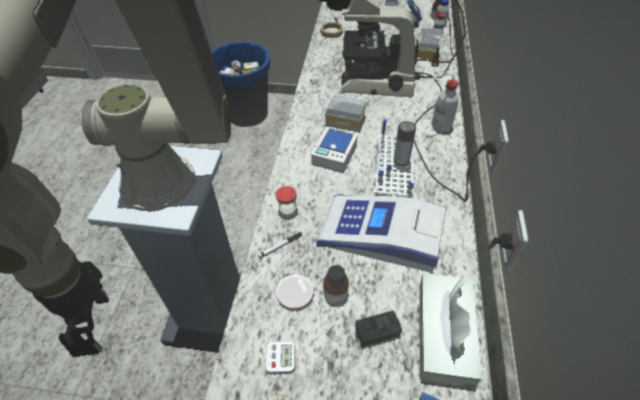

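```bash
python3 - <<'E'
from h import *
a=[]
for n,(x0,y0,x1,y1) in dict(top=(130,140,280,230),side=(290,80,390,180)).items():
    c=np.load(f"{n}0.npy",allow_pickle=True).item()
    i=c["frame"][y0:y1,x0:x1,::-1]; k=(600 if n=="top" else 400)//(x1-x0)
    i=cv2.convertScaleAbs(i,alpha=1.6 if n=="top" else 1)
    cv2.imwrite(f"pics/{n}crop.png",cv2.resize(i,None,fx=k,fy=k,interpolation=cv2.INTER_CUBIC))
    W=world(c)
    for uv in ([(172,185),(160,185),(222,192),(245,205),(200,160),(320,232),(413,208)] if n=="top" else [(350,103),(345,120),(335,140)]): print(n,uv,W[uv[1],uv[0]].round(3),c["frame"][uv[1],uv[0]])
E
```

```text
top (172, 185) [0.532 0.336 0.073] [76 80 80]
top (160, 185) [0.533 0.369 0.069] [81 86 87]
top (222, 192) [0.517 0.21  0.046] [ 33  59 106]
top (245, 205) [0.482 0.148 0.042] [ 83 131 132]
top (200, 160) [0.62  0.286 0.   ] [118 122 118]
top (320, 232) [ 0.404 -0.053  0.067] [111  45  40]
top (413, 208) [ 0.472 -0.308  0.019] [119 116 116]
side (350, 103) [0.541 0.362 0.068] [159 165 163]
side (345, 120) [0.53  0.322 0.028] [90 86 65]
side (335, 140) [0.511 0.203 0.044] [ 79 115 179]
```

View pics/topcrop.png

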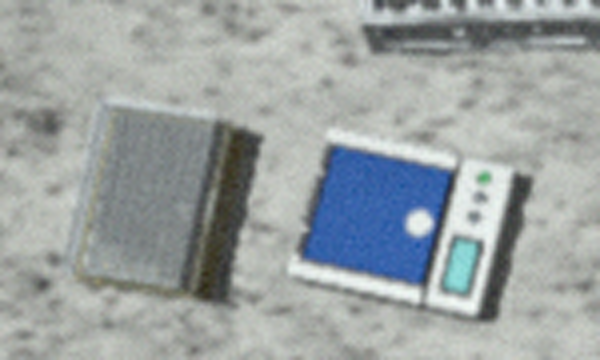

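View pics/sidecrop.png

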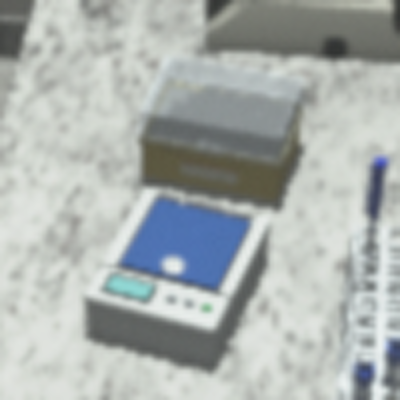

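The crops show the reader, with its blue flap, white mark at about (234.7, 195.5) in the top image, and panel on the right. The tip box stands on its left, around top (169, 188). The larger device at (343, 135) is not the reader.

```bash
python3 - <<'E'
from h import *
c=np.load("top0.npy",allow_pickle=True).item(); F=c["frame"].astype(int); W=world(c)
roi=np.zeros((400,640),bool); roi[150:225,190:275]=1
m=(roi&(F[...,2]-F[...,0]>45)&(F[...,2]-F[...,1]>25)).astype(np.uint8)
cn=max(cv2.findContours(m,0,1)[0],key=cv2.contourArea); h=cv2.convexHull(cn)
P=plane(c,h[:,0],.0425)[:,:2]; r=cv2.minAreaRect((P*1000).astype(np.float32)); print("flap",r)
# mark: non-blue inside the hull
hm=cv2.drawContours(np.zeros((400,640),np.uint8),[h],-1,1,-1); hm=cv2.erode(hm,np.ones((3,3)))
v,u=np.nonzero(hm.astype(bool)&(F[...,0]>90)); mk=plane(c,[[u.mean(),v.mean()]],.0425)[0]; print("mark",len(u),u.mean(),v.mean(),mk)
# whole reader by depth
def rect(mask,z):
    cn=max(cv2.findContours(cv2.morphologyEx(mask.astype(np.uint8),cv2.MORPH_OPEN,np.ones((3,3))),0,1)[0],key=cv2.contourArea)
    P=plane(c,cn[:,0],z)[:,:2]; return cv2.minAreaRect((P*1000).astype(np.float32))
print("reader",rect(roi&(W[...,2]>.03)&(W[...,2]<.055),.042))
rb=np.zeros((400,640),bool); rb[150:225,135:200]=1
print("box",rect(rb&(W[...,2]>.05),.067), np.median(W[rb&(W[...,2]>.05)],0))
d=np.load("side0.npy",allow_pickle=True).item(); V=world(d)
for n,(A,lo,hi,x0,x1,y0,y1) in dict(reader=(V,.036,.05,.42,.58,.12,.28),box=(V,.06,.08,.44,.62,.28,.45),rt=(W,.036,.05,.42,.58,.12,.28),bt=(W,.06,.08,.44,.62,.28,.45)).items():
    q=A[(A[...,2]>lo)&(A[...,2]<hi)&(A[...,0]>x0)&(A[...,0]<x1)&(A[...,1]>y0)&(A[...,1]<y1)]
    print(n,len(q),cv2.minAreaRect((q[:,:2]*1000).astype(np.float32)),np.median(q[:,2]))
# what lies left of the box / rear
q=W[(W[...,2]>.02)&(W[...,0]>.35)&(W[...,0]<.72)&(W[...,1]>.40)&(W[...,1]<.75)]
print("left",len(q),q.min(0),q.max(0)) if len(q) else 0
q=W[(W[...,2]>.02)&(W[...,0]>.6)&(W[...,0]<.72)&(W[...,1]>.15)&(W[...,1]<.45)]
print("behind",len(q),q.min(0) if len(q) else 0,q.max(0) if len(q) else 0)
E
```

```text
flap ((514.23095703125, 205.4566650390625), (80.84708404541016, 77.81165313720703), 76.44149780273438)
mark 33 234.5151515151515 195.3939393939394 [0.50809955 0.1766776  0.0425    ]
reader ((509.0970764160156, 187.90518188476562), (134.67848205566406, 106.94606018066406), 76.82609558105469)
box ((524.8147583007812, 355.1820068359375), (88.22750854492188, 120.37589263916016), 81.06243133544922) [0.52255242 0.35421218 0.06830006]
reader 1008 ((509.81640625, 188.26300048828125), (141.58920288085938, 107.5497055053711), 76.51551818847656) 0.043524092696685224
box 633 ((525.6011352539062, 356.9777526855469), (89.18045043945312, 118.52435302734375), 81.48290252685547) 0.06851967258255609
rt 1802 ((509.8515319824219, 188.7186279296875), (133.018798828125, 106.79198455810547), 77.04569244384766) 0.04344638017964075
bt 1380 ((526.0745849609375, 358.32733154296875), (83.28532409667969, 119.46990203857422), 80.1709976196289) 0.06842940298187394
left 12084 [0.38861212 0.40001837 0.0202102 ] [0.71996363 0.63968479 0.38198942]
behind 711 [0.63935523 0.15007488 0.02119668] [0.71990174 0.22117718 0.15021985]
```

```bash
cat >> h.py <<'E'
C=np.array([.5095,.188]); YAW=np.radians(-13.2)
RX=np.array([np.cos(YAW),np.sin(YAW)]); RY=np.array([-np.sin(YAW),np.cos(YAW)])
def where(jaw_reach=None):
    s=status.get_state(); p=s["tcp_pos"]; M=Rm(s["orientation"])
    print("t %.2f tcp"%s["clock"],p.round(4),"reader xy",np.round([(p[:2]-C)@RX,(p[:2]-C)@RY],4),"toolx yaw %.1f tilt %.2f"%(np.degrees(np.arctan2(M[1,0],M[0,0])),np.degrees(np.arccos(-M[2,2]))),"F",s["wrist_force"].round(2),"q",s["joint_pos"].round(2))
    return s,p,M
def to(rx,ry,z):
    s,p,M=where(); t=np.r_[C+rx*RX+ry*RY,z]; print("units",((t-p)@M/.04).round(2),"target",t.round(3))
E
python3 - <<'E'
from h import *
for n in("top","side"):
    W=world(np.load(n+"0.npy",allow_pickle=True).item())
    q=W[(W[...,2]>.006)&(W[...,0]>.44)&(W[...,0]<.66)&(W[...,1]>.415)&(W[...,1]<.55)]
    print(n,len(q),q[q[:,1].argsort()][:200:20].round(3))
E
python3 -m handwheel '{"deltas": [[1,0,0,0,-1],[1,0,0,0,-1],[1,0,0,0,-1],[1,0,0,0,-1],[1,0,0,0,-1],[1,0,0,0,-0.8],[1,0.8,0.8,0,0],[1,0.8,0.8,0,0],[1,1,0.8,0,0],[1,1,0.6,0,0],[1,1,0.2,0,0],[1,1,0,0,0],[1,1,0,0,0],[1,1,0,0,0],[1,1,0,0,0],[1,1,0,0,0],[1,1,0,0,0],[1,1,0,0,0],[1,1,0,0,0],[1,1,0,0,0]]}'
python3 -c "
from h import *
to(-.023,.095,.2)"
```

```text
top 6260 [[0.591 0.418 0.007]
 [0.623 0.454 0.007]
 [0.512 0.483 0.166]
 [0.543 0.484 0.164]
 [0.525 0.485 0.164]
 [0.659 0.486 0.083]
 [0.505 0.487 0.157]
 [0.612 0.488 0.036]
 [0.554 0.488 0.168]
 [0.617 0.489 0.028]]
side 3504 [[0.638 0.427 0.006]
 [0.512 0.483 0.165]
 [0.542 0.484 0.166]
 [0.526 0.485 0.161]
 [0.621 0.487 0.167]
 [0.499 0.488 0.165]
 [0.624 0.489 0.162]
 [0.578 0.49  0.165]
 [0.522 0.491 0.164]
 [0.605 0.492 0.014]]
clock: 2.6
tcp_pos: [0.434, -0.0432, 0.3036]
orientation: [-0.0, 0.784, 0.621, -0.0]
wrist_force: [0.0, -0.2, 0.4]
finger_gap: 0.0851
grip_force: 0.0
t 2.60 tcp [ 0.434  -0.0432  0.3036] reader xy [-0.0207 -0.2423] toolx yaw 76.7 tilt 0.02 F [ 0.02 -0.21  0.39] q [-0.28  0.05 -0.28  1.24 -0.    1.52]
units [ 8.43 -0.07  2.59] target [0.509 0.286 0.2  ]
```

```bash
python3 -m handwheel '{"deltas": [[1,1,0,0.2,0],[1,1,0,0.3,0],[1,1,0,0.4,0],[1,1,0,0.4,0],[1,1,0,0.4,0],[1,1,0,0.4,0],[1,1,0,0.4,0],[1,1,0,0,0],[1,0.4,-0.05,0,0],[1,0,0,0,0],[1,0,0,0,0]]}'
python3 - <<'E'
from h import *
to(-.023,.095,.085)
c=optics.read_camera("side"); cv2.imwrite("pics/s1.png",cv2.resize(c["frame"][60:220,240:440,::-1],None,fx=3,fy=3))
E
```

```text
clock: 3.98
tcp_pos: [0.509, 0.2819, 0.2039]
orientation: [0.0, 0.784, 0.62, -0.0]
wrist_force: [-0.3, -0.7, -0.5]
finger_gap: 0.0855
grip_force: 0.0
t 3.98 tcp [0.509  0.2819 0.2039] reader xy [-0.0219  0.0913] toolx yaw 76.7 tilt 0.05 F [-0.34 -0.7  -0.54] q [ 0.37  0.37 -0.12  1.08 -0.    2.17]
units [ 0.09 -0.03  2.97] target [0.509 0.286 0.085]
```

View pics/s1.png

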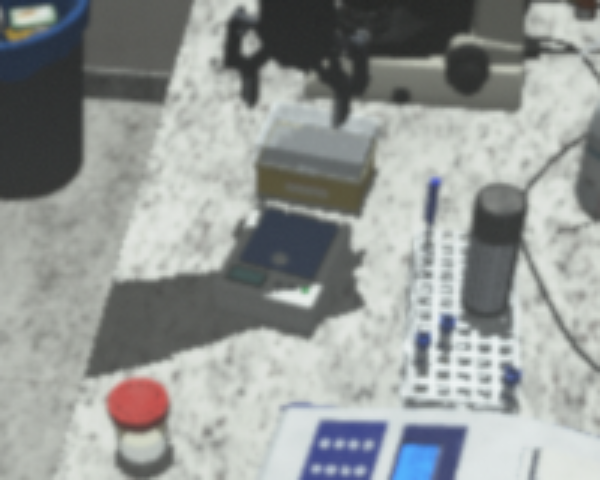

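The picture shows both open fingers hanging well above the box, at about (245, 95) and (340, 110), spread along its long side. The gap is still clear, so I'll descend into it.

```bash
python3 -m handwheel '{"deltas": [[1,0.1,0,0.8,0],[1,0,0,0.8,0],[1,0,0,0.8,0],[1,0,0,0.4,0],[1,0,0,0.15,0],[1,0,0,0,0],[1,0,0,0,0]]}'
python3 -c "
from h import *
to(-.023,.153,.085)"
```

```text
clock: 4.9
tcp_pos: [0.5111, 0.2871, 0.0871]
orientation: [0.0, 0.784, 0.621, 0.001]
wrist_force: [0.8, -0.3, 0.3]
finger_gap: 0.0854
grip_force: 0.0
t 4.90 tcp [0.5111 0.2871 0.0871] reader xy [-0.0211  0.0968] toolx yaw 76.7 tilt 0.13 F [ 0.76 -0.26  0.33] q [ 0.37  0.48 -0.26  0.82 -0.    2.18]
units [ 1.4  -0.05  0.05] target [0.522 0.342 0.085]
```

```bash
python3 -m handwheel '{"deltas": [[1,0.1,0,0,0],[1,0.1,0,0,0],[1,0.1,0,0,0],[1,0.1,0,0,0],[1,0.1,0,0,0],[1,0.1,0,0,0],[1,0.1,0,0,0],[1,0.1,0,0,0],[1,0.1,0,0,0],[1,0.1,0,0,0],[1,0.1,0,0,0],[1,0.1,0,0,0],[1,0.1,0,0,0],[1,0.1,0,0,0],[1,0,0,0,0],[1,0,0,0,0]]}'
python3 - <<'E'
from h import *
to(-.023,.153,.085)
for n in("top","side"):
    W=world(optics.read_camera(n))
    q=W[(W[...,2]>.06)&(W[...,2]<.072)&(W[...,0]>.44)&(W[...,0]<.64)&(W[...,1]>.28)&(W[...,1]<.475)][:,:2]
    r=cv2.minAreaRect((q*1000).astype(np.float32)); print(n,len(q),r,"reader frame",(np.array(r[0])/1000-C)@RX,(np.array(r[0])/1000-C)@RY,"far edge y(99%)",np.percentile((q-C)@RY,[1,99]))
E
```

```text
clock: 6.9
tcp_pos: [0.5231, 0.3414, 0.0859]
orientation: [0.0, 0.784, 0.621, 0.0]
wrist_force: [1.0, 0.2, -1.3]
finger_gap: 0.0854
grip_force: 0.0
t 6.90 tcp [0.5231 0.3414 0.0859] reader xy [-0.0217  0.1525] toolx yaw 76.7 tilt 0.01 F [ 0.99  0.21 -1.27] q [ 0.45  0.55 -0.15  0.87  0.    2.25]
units [ 0.01 -0.03  0.02] target [0.522 0.342 0.085]
top 212 ((532.1154174804688, 379.81060791015625), (103.0684814453125, 118.34741973876953), 77.25129699707031) reader frame -0.021782225874084692 0.19190701146818462 far edge y(99%) [0.14117846 0.24152176]
side 109 ((532.3802490234375, 381.60040283203125), (114.64884185791016, 120.62772369384766), 77.41133880615234) reader frame -0.021933092698764756 0.19370999255786128 far edge y(99%) [0.13919558 0.24706007]
```

```bash
python3 -m handwheel '{"deltas": [[1,0.1,0,0,0],[1,0.1,0,0,0],[1,0,0,0,0],[1,-0.15,0,0,0],[1,-0.3,0,0,0],[1,-0.5,0,-0.2,0],[0,-0.5,0,-0.8,0],[-1,0,0,-0.8,0],[-1,-0.5,0,0,0],[-1,-0.9,0,0,0],[-1,-0.9,0,0,0],[-1,0,0,0,0],[-1,0,0,0,0]]}'
python3 - <<'E'
from h import *
to(0,-.010,.125)
for n in("top","side"):
    c=optics.read_camera(n); W=world(c)
    q=W[(W[...,2]>.06)&(W[...,2]<.072)&(W[...,0]>.44)&(W[...,0]<.64)&(W[...,1]>.28)&(W[...,1]<.475)][:,:2]
    r=cv2.minAreaRect((q*1000).astype(np.float32)); print(n,len(q),r,"reader frame",(np.array(r[0])/1000-C)@RX,(np.array(r[0])/1000-C)@RY,"edges",np.percentile((q-C)@RY,[1,99]))
cv2.imwrite("pics/s2.png",cv2.resize(c["frame"][60:220,240:440,::-1],None,fx=3,fy=3))
E
```

```text
clock: 8.62
tcp_pos: [0.4902, 0.2024, 0.1577]
orientation: [-0.0, 0.784, 0.62, -0.0]
wrist_force: [0.2, -0.7, 0.2]
finger_gap: 0.0001
grip_force: 0.0
t 8.62 tcp [0.4902 0.2024 0.1577] reader xy [-0.0221  0.0096] toolx yaw 76.7 tilt 0.01 F [ 0.22 -0.67  0.23] q [ 0.24  0.32 -0.32  0.93  0.    2.04]
units [-0.49  0.55  0.82] target [0.507 0.178 0.125]Traceback (most recent call last):
  File "<stdin>", line 6, in <module>
    return _quantile_unchecked(
        a, q, axis, out, overwrite_input, method, keepdims, weights)
    return _ureduce(a,
                    func=_quantile_ureduce_func,
    ...<5 lines>...
                    overwrite_input=overwrite_input,
                    method=method)
    r = func(a, **kwargs)
    result = _quantile(arr,
                       quantiles=q,
    ...<2 lines>...
                       out=out,
                       weights=wgt)
    slices_having_nans = np.isnan(arr[-1, ...])
                                  ~~~^^^^^^^^^
IndexError: index -1 is out of bounds for axis 0 with size 0
```

```bash
python3 -m handwheel '{"deltas": [[-1,-0.5,0.55,0.3,0],[-1,0,0,0.3,0],[-1,0,0,0,0],[-1,0,0,0,0]]}'
python3 - <<'E'
from h import *
to(0,-.010,.1151+.004)
c=optics.read_camera("side"); W=world(c)
q=W[(W[...,2]>.06)&(W[...,2]<.072)&(W[...,0]>.44)&(W[...,0]<.64)&(W[...,1]>.3)&(W[...,1]<.475)][:,:2]
r=cv2.minAreaRect((q*1000).astype(np.float32)); print(len(q),r,"reader frame",(np.array(r[0])/1000-C)@RX,(np.array(r[0])/1000-C)@RY,"edges",np.percentile((q-C)@RY,[1,99]))
cv2.imwrite("pics/s2.png",cv2.resize(c["frame"][80:190,290:400,::-1],None,fx=5,fy=5))
E
```

```text
clock: 9.18
tcp_pos: [0.5069, 0.1793, 0.1338]
orientation: [-0.0, 0.784, 0.621, -0.0]
wrist_force: [-0.2, 0.1, 0.5]
finger_gap: 0.0001
grip_force: 0.0
t 9.18 tcp [0.5069 0.1793 0.1338] reader xy [-0.0006 -0.009 ] toolx yaw 76.8 tilt 0.04 F [-0.21  0.07  0.53] q [ 0.19  0.36 -0.33  0.88  0.    1.99]
units [-0.02  0.02  0.37] target [0.507 0.178 0.119]
345 ((555.5916748046875, 394.74371337890625), (86.23975372314453, 81.49446105957031), 78.41507720947266) reader frame -0.002336224652047046 0.21180639169386645 edges [0.17079223 0.25362746]
```

View pics/s2.png

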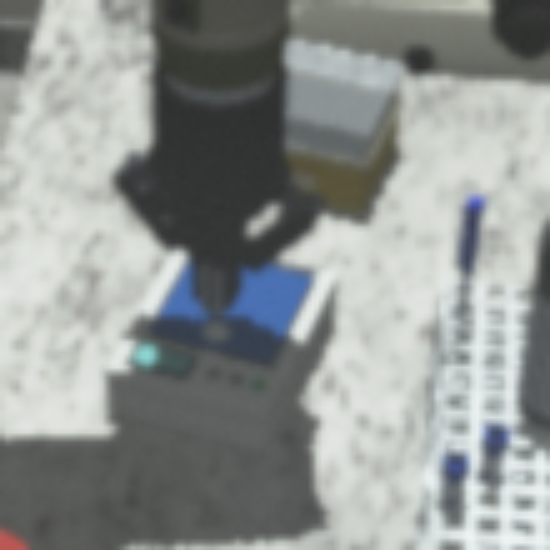

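The box now stands at reader y ≈ 0.212, clear of the flap. The picture shows the shut fingertips at about (215, 300), right above the mark at (215, 328).

```bash
python3 -m handwheel '{"deltas": [[-1,0,0,0.2,0],[-1,0,0,0.15,0],[-1,0,0,0.05,0],[-1,0,0,0,0],[-1,0,0,0,0]]}' | sed -n '2p;4p'; python3 -m handwheel '{"deltas": [[-1,0,0,0.05,0],[-1,0,0,0,0],[-1,0,0,0,0]]}'| sed -n '2p;4p'
python3 -m handwheel '{"deltas": [[-1,0,0,0.025,0],[-1,0,0,0,0],[-1,0,0,0,0]]}'| sed -n '2p;4p'
```

```text
tcp_pos: [0.5074, 0.1786, 0.118]
wrist_force: [0.4, 0.2, 0.7]
tcp_pos: [0.5073, 0.1786, 0.1159]
wrist_force: [0.5, 0.1, -0.4]
tcp_pos: [0.5074, 0.1786, 0.115]
wrist_force: [0.4, -0.2, 2.8]
```

```bash
for i in 1; do python3 -m handwheel '{"deltas": [[-1,0,0,0.025,0],[-1,0,0,0.025,0],[-1,0,0,0,0],[-1,0,0,0,0]]}'| sed -n '2p;4p'; done
python3 -m handwheel '{"deltas": [[-1,0,0,0.025,0],[-1,0,0,0,0],[-1,0,0,0,0]]}'| sed -n '2p;4p'
```

```text
tcp_pos: [0.5074, 0.1786, 0.1129]
wrist_force: [-0.4, -0.1, 4.3]
tcp_pos: [0.5074, 0.1786, 0.1119]
wrist_force: [0.5, -0.3, 4.7]
```

```bash
python3 -m handwheel '{"deltas": [[-1,0,0,0.025,0],[-1,0,0,0,0],[-1,0,0,0,0],[-1,0,0,0,0]]}'| sed -n '2p;4p'
```

```text
tcp_pos: [0.5074, 0.1786, 0.1109]
wrist_force: [-0.6, -0.7, 3.3]
```

```bash
python3 -m handwheel '{"deltas": [[-1,0,0,-0.3,0],[-1,-0.2,0,-0.9,0],[-1,-0.8,0,-0.9,0],[-1,-1,0,-0.8,0],[-1,-1,0,-0.5,0],[-1,-1,0,0,0],[-1,0,0,0,0],[-1,0,0,0,0],[-1,0,0,0,0],[-1,0,0,0,0],[-1,0,0,0,0],[-1,0,0,0,0],[-1,0,0,0,0],[-1,0,0,0,0],[-1,0,0,0,0],[-1,0,0,0,0]]}'
python3 -m handwheel '{"deltas": [[-1,0,0,0,0],[-1,0,0,0,0],[-1,0,0,0,0],[-1,0,0,0,0],[-1,0,0,0,0],[-1,0,0,0,0],[-1,0,0,0,0],[-1,0,0,0,0],[-1,0,0,0,0],[-1,0,0,0,0],[-1,0,0,0,0],[-1,0,0,0,0],[-1,0,0,0,0],[-1,0,0,0,0],[-1,0,0,0,0],[-1,0,0,0,0],[-1,0,0,0,0],[-1,0,0,0,0],[-1,0,0,0,0],[-1,0,0,0,0]]}' >/dev/null
python3 - <<'E'
from h import *
where()
c=optics.read_camera("side"); W=world(c)
cv2.imwrite("pics/s3.png",cv2.resize(c["frame"][70:190,270:410,::-1],None,fx=5,fy=5))
q=W[(W[...,2]>.06)&(W[...,2]<.072)&(W[...,0]>.44)&(W[...,0]<.66)&(W[...,1]>.3)&(W[...,1]<.475)][:,:2]
r=cv2.minAreaRect((q*1000).astype(np.float32)); print(len(q),r,"reader y",(np.array(r[0])/1000-C)@RY)
for x,y in((0,.1),(0,.12),(0,.14),(0,.0)):
    d=np.hypot(W[...,0]-(C+x*RX+y*RY)[0],W[...,1]-(C+x*RX+y*RY)[1]); print(x,y,np.median(W[...,2][d<.008]).round(3),int((d<.008).sum()))
E
```

```text
clock: 13.98
tcp_pos: [0.4705, 0.0228, 0.2469]
orientation: [0.0, 0.784, 0.621, -0.0]
wrist_force: [0.4, -0.4, 0.4]
finger_gap: -0.0001
grip_force: 0.0
t 16.48 tcp [0.4705 0.0229 0.2469] reader xy [-0.0002 -0.1697] toolx yaw 76.7 tilt 0.01 F [-0.18  0.08 -0.23] q [-0.12  0.14 -0.32  1.11 -0.    1.68]
568 ((532.67333984375, 380.94989013671875), (123.47830200195312, 120.0079116821289), 78.3275146484375) reader y 0.1931435946654937
0 0.1 0.048 12
0 0.12 0.048 13
0 0.14 0.051 17
0 0.0 0.032 15
```

View pics/s3.png

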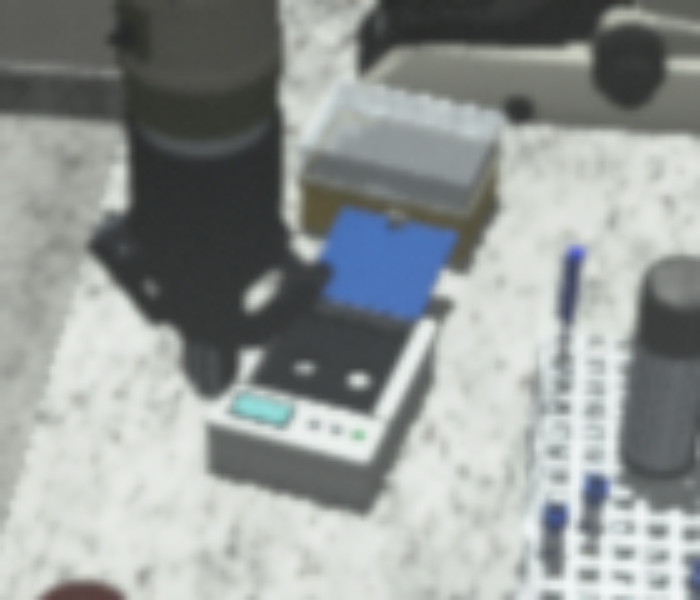

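The picture shows the flap swung over to the left and lying nearly level, around (390, 265), in front of the box. The fingers are well away. I'll watch it for another 1.5 s or so.

```bash
python3 -m handwheel '{"deltas": [[-1,0,0,0,0],[-1,0,0,0,0],[-1,0,0,0,0],[-1,0,0,0,0],[-1,0,0,0,0],[-1,0,0,0,0],[-1,0,0,0,0],[-1,0,0,0,0],[-1,0,0,0,0],[-1,0,0,0,0],[-1,0,0,0,0],[-1,0,0,0,0],[-1,0,0,0,0],[-1,0,0,0,0]]}' >/dev/null
python3 - <<'E'
from h import *
c=optics.read_camera("side"); W=world(c); F=c["frame"].astype(int)
m=(F[...,2]-F[...,0]>60)&(W[...,1]>.2)&(W[...,1]<.36)&(W[...,0]<.6)&(W[...,0]>.44)
m=cv2.erode(m.astype(np.uint8),np.ones((3,3))).astype(bool)
y=(W[m][:,:2]-C)@RY; z=W[m][:,2]; k=np.polyfit(y,z,1); print("flap n",m.sum(),"slope",k,"angle",np.pi-np.arctan(k[0]),"y range",y.min(),y.max())
q=W[(W[...,2]>.064)&(W[...,2]<.072)&(W[...,0]>.44)&(W[...,0]<.66)&(W[...,1]>.3)&(W[...,1]<.475)][:,:2]
print("box y edges",np.percentile((q-C)@RY,[1,50,99]))
E
```

```text
flap n 298 slope [0.0685458  0.04080236] angle 3.0731539064233853 y range 0.06780668388305221 0.13989532535554514
box y edges [0.17140728 0.21133762 0.25310101]
```

The flap is at about 3.05 rad and still, and the box stands at reader y ≈ 0.212.

```bash
python3 -c "
from workcell import hand_in
print(hand_in())"
```

```text
the job is handed in; nothing more can be done
None
```

The job is handed in: the tip box is pushed clear (about 212 mm along the reader's y, limit 188), and the flap popped and was still fully open (about 3.05 rad) when checked some 1.8 s later, with the arm clear; no verdict was returned.

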